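# Turn the serving board over on the counter riser

## Robot

A 6-joint arm with a two-finger parallel gripper is mounted at the origin on the work surface. World frame = base frame: x ahead of the robot, y to its left, z up, the work surface at z = 0. Lengths are in mm, angles in rad, forces in N, time in s.
With the tool pointing down it reaches from about 350 to 875 mm from the base axis. Payload 4.2 kg.
Tool frame: the origin (TCP) lies on the centre line of the jaws, within the pads' length; the fingertips stand 11 mm ahead of it and the grasp point (between the pads) lies 8 mm behind it (r.tips_ahead is the distance from the TCP to the fingertips, in mm); z points along the fingers, y is the line along which they close (so a half turn about z gives the same grasp; the last joint's range is limited). The gripper opens to 87 mm and grips with 3 to 60 N. Pads are 19 mm wide; open, the fingers measure 117 mm over their backs; the gripper's body (75 mm by 190 mm) begins 51 mm behind the grasp point.
Start: joints at [1.578, 0.385, 0.008, 0, -1.194, -0.259], TCP at [155.686, 605.278, 233.55] pointing down, gripper open.
Joint ranges: [-3.14, 3.14], [-1.21, 2.06], [-1.07, 1.41], [-3.16, 2.05], [-2.99, -0.16], [-3.1, 3.1]. Speed limits (rad/s): [2.79, 2.79, 3.14, 3.14, 3.14, 3.14].

## Interface

Orientations are given as [roll, pitch, yaw] about the fixed x, y, z axes, in that order (R = Rz(yaw) Ry(pitch) Rx(roll)).
In Python, from station import r gives the robot as it stands.
- The arm moves only by the tool send_rows, never from a script. Its argument "plan" is a list of rows, each an object of numbers: "dx", "dy", "dz": the shift along the tool's x, y, z normalised to -1 to 1, where 1 is 1000 mm; "ax", "ay", "az": the turn, a rotation vector about the tool's x, y, z normalised to -1 to 1, where 1 is 360 degrees; "gripper": the gripper's target within -1 to 1 (fully open at 1, half-way at 0, shut at -1). A call has 1 to 12 rows; each row is the pose to reach, as a shift and turn from the pose commanded when the call began, along the tool's axes at that moment, turning the shorter way round; what a row does not reach only later rows make up. A row lasts 1/10 s, in which the tool goes at most 50 mm and 8.59 degrees, less where a joint would pass 70% of its speed; a pose out of reach is approached as far as the arm can. A call with a number of a shift or a turn outside -1 to 1 is refused whole. A call with a gripper value outside its range is refused whole. The fingers move at their own pace and stop on an object; "squeeze" is the grip in N (left out, the last holds). Time passes only in rows, so rows that repeat a pose let the fingers close. It gives the time, the measured TCP pose, the force, the opening and the grip force at its end, in the units of the state.
- r.sense(): the state, without advancing time (a new reading comes with each control period).
- r.get_image(name): name is "scene" or "top" or "wrist"; returns (picture, depth): 480x640x3 uint8, red, green, blue; 480x640 float32, mm along the optical axis (not along the pixel's ray), 0 where there is no reading.
- r.calibration(name): a dict with "intrinsics" (3x3 intrinsics, pixels), "xyz" and "attitude" of the camera in the world. Camera axes: x right, y up, looking along -z (the intrinsics and any distortion apply to the point x, -y, -z); pixel columns grow to the right and rows downward; lengths in mm; the calibration is good to about 2 mm. A picture is of the moment at which its call begins: read the wrist's pose just before it. calibration takes no time and is no camera call; for the wrist camera it gives the pose at the moment of the call.
- r.hand_in(): hands the job in; it is judged then, once.
The state is a dict: "time_s": time; "joints": joint angles; "qd": joint speeds; "tau": joint torques, N m; "eef_pos": TCP position; "orientation": TCP orientation; "ft_force": force on the tool from outside, world axes, zero at the start; "torque": the same for the moment, N m; "grip_width": opening from 0.0 (shut) to 1.0 (fully open); "grip_force": force on a finger pad.
Only numpy, scipy, OpenCV 4.12 (cv2) and the standard library are available. Lean on these libraries where they do the work, as an engineer would, in place of code of your own. Each camera call takes 0.05 s, during which the arm holds its last target. There are 200 camera calls.

## Task

The wooden serving board on the steel riser lies with its used, plain face up. Slide it until about a third of it hangs over the riser's bare end (the end away from the bottle and jar), then get under that overhanging edge and turn the board over, so that it ends lying flat, groove side up, wholly on top of the riser. Leave the sauce bottle and the jar standing where they are on the riser.

Things in the scene. Friction and masses are not known exactly. Their poses are not given: they have to be found in the camera images.
- board: Flat wooden serving board, 110 (its x) by 150 (its y) by 12 mm thick, about 0.2 kg, loose. Origin at its centre, 6 mm from either face. z points out of the plain face, upward at the start; the face below has a dark groove round it. At the start it lies on the riser, not overhanging, its x axis within some 8 degrees of the riser's x
- lip (a point): Middle of the board's edge nearest the riser's bare end at the start (board x = -55 mm, mid-thickness); it must hang over. Lifted from below there, the board pivots on its opposite edge, which friction (roughly 0.5 to 1) holds on the riser; past upright it falls over by itself onto the riser behind
- heel (a point): Middle of the board's opposite edge (board x = +55 mm, half-way through its thickness), nearest the bottle and jar at the start
- riser: Stainless steel counter riser, a closed box fixed to the table, flat top without a rim: 400 long (its x) by 240 wide (its y) by 120 mm high. Origin on the table under the middle of its bare end's edge (the end to the robot's right); x points from there along the riser (robot's left), z up: the top spans x 0 to 400, y -120 to +120 mm at z = 120 mm. The table beyond the bare end is clear for 100 mm
- sauce: Squeeze bottle of plain red plastic, 58 mm across, 165 mm tall, loose, standing near the far end of the riser (riser x about 310 to 330 mm), beside the jar. Origin at the centre of its underside, z up
- jar: Low jar of amber glass with a steel cap, 60 mm across, 85 mm tall, loose, standing beside the sauce bottle. Origin at the centre of its underside, z up

How it is judged (in metres and radians):
On the way, in this order (a step that is already met when the one before it is completed fails the run):
1. the board lies flat on the riser, plain face up, with one edge hanging at least 20 mm over the riser's bare end (x of lip in the frame of riser below -0.02 m and x of heel in the frame of riser above 0.02 m and angle between board's own z axis and vertical below 0.1 rad and height (world z) of board above 0.118 m), for 0.2 s.
2. the edge that hung over is raised well above the riser, the board tilting up (height (world z) of lip above 0.15 m and angle between board's own z axis and vertical between 0.4 and 2.2 rad), for 0.05 s.
At the end, for the whole second after the job is handed in: Board flat (within 0.1 rad) and at rest on the riser, grooved face up, middles of its long edges at most 6 mm past the riser's ends, its centre within 70 mm of the riser's centre line; bottle and jar upright, within 30 mm of where they were (angle between board's own z axis and vertical above 3.04 rad and x of lip in the frame of riser between -0.006 and 0.406 m and x of heel in the frame of riser between -0.006 and 0.406 m and y of board in the frame of riser between -0.07 and 0.07 m and height (world z) of board between 0.12 and 0.132 m and linear speed of board below 0.02 m/s and angle between each of sauce, jar's own z axis and vertical below 0.2 rad and distance of each of sauce, jar from where it was at the start of the episode below 0.03 m); the robot touches nothing.
It fails at once if the sauce bottle or the jar is pushed more than 30 mm or knocked over (distance of any of sauce, jar from where it was at the start of the episode above 0.03 m or angle between any of sauce, jar's own z axis and vertical above 0.5 rad).
It also fails if it takes over 54 s, if anything falls off the work surface, if the arm or the gripper's body presses on something with over 40 N, if the wrist force passes 120 N, or if a joint passes its speed limit or range.

## Working session

There is one attempt and no reset: what is moved stays moved. The work goes in short steps, Python scripts to look and compute and a tool call to move; the robot and the scene stay as the last step left them, time stands still between calls to the robot, and variables do not carry over. Pictures are saved under pics/ and viewed, at most 10 in all, crops included, and the job is handed in when it is done.

Besides the shell and the picture viewer there is one more tool, called after "Request:" as name([rows], argument=value, ...), one row to a line, values as JSON. send_rows: Moves the arm, as the interface text tells. Its arguments: {"type":"object","properties":{"plan":{"type":"array"},"squeeze":{"type":"number"}},"required":["plan"]}

```bash
mkdir -p pics; ls; python3 - <<'E'
from station import r
import cv2,numpy as np
print(r.sense())
for n in("scene","top"):
    p,d=r.get_image(n); cv2.imwrite(f"pics/{n}0.png",p[:,:,::-1]); np.savez(f"pics/{n}0.npz",p=p,d=d); print(n,r.calibration(n))
E
```

```text
pics
{'time_s': 0.0, 'joints': array([ 1.57757446e+00,  3.85572254e-01,  6.60716292e-03, -4.83946716e-04,
       -1.19400146e+00, -2.58581366e-01]), 'qd': array([-0.00143136, -0.00035213, -0.00084177, -0.00101781,  0.00022504,
        0.00058303]), 'tau': array([ 1.49934687e-03, -3.90656340e+01,  1.87398916e+01,  4.21960518e+00,
        1.08804149e-02, -2.02487518e-04]), 'eef_pos': array([155.57172796, 604.723926  , 232.44503614]), 'orientation': array([ 3.13937957e+00, -1.20294784e-04, -2.51981649e-01]), 'ft_force': array([ 0.15699504, -0.42329726, -0.1158391 ]), 'torque': array([ 0.02870552, -0.02448217, -0.03923069]), 'grip_force': 0.0, 'grip_width': 0.9991839411332203}
scene {'intrinsics': array([[493.35321738,   0.        , 313.77352436],
       [  0.        , 493.35321738, 231.53528004],
       [  0.        ,   0.        ,   1.        ]]), 'xyz': array([967.34938031, 379.73836778, 460.66604818]), 'attitude': array([ 1.01265219, -0.01965231,  2.29134323])}
top {'intrinsics': array([[531.03122774,   0.        , 319.85720453],
       [  0.        , 531.03122774, 237.27260319],
       [  0.        ,   0.        ,   1.        ]]), 'xyz': array([440.59749084,  23.79040023, 751.59090736]), 'attitude': array([ 0.16674738,  0.02744677, -1.57323121])}
```

View pics/scene0.png

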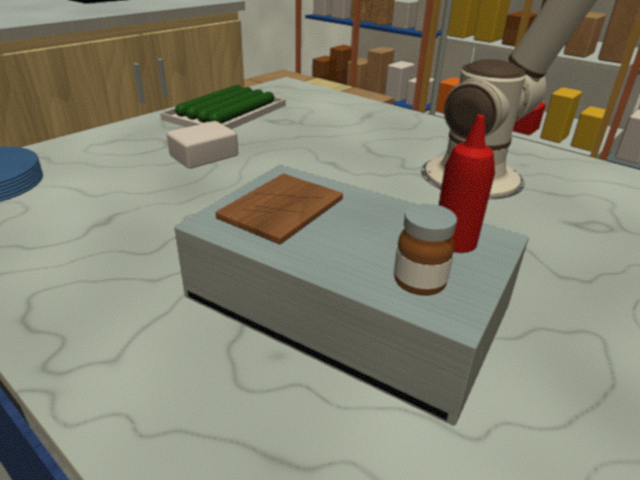

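View pics/top0.png

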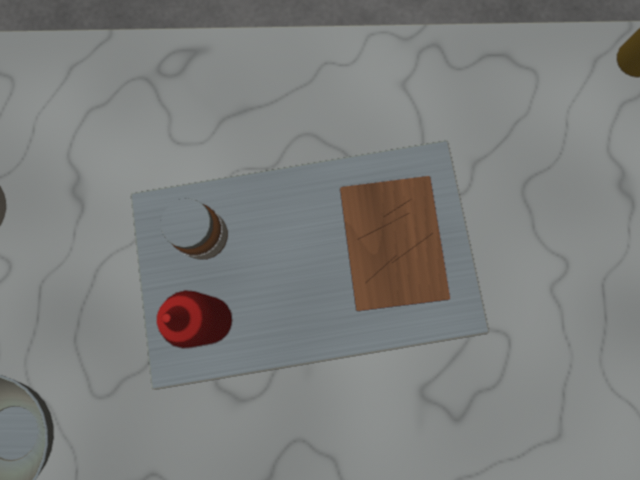

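The scene view shows the board lying plain face up. In the top view, the riser corners are near (132,194), (447,142), (488,332) and (153,388), and the board corners near (340,187), (431,177), (449,299) and (357,311). The jar is near (205,235) and the bottle near (200,320).

```bash
cat > h.py <<'E'
import numpy as np, cv2
from scipy.spatial.transform import Rotation as Ro
from station import r
def ray(n,px):
    c=r.calibration(n); K=c["intrinsics"]; u,v=px
    d=np.array([(u-K[0,2])/K[0,0],-(v-K[1,2])/K[1,1],-1.])
    return np.array(c["xyz"]),Ro.from_euler('xyz',c["attitude"]).as_matrix()@d
def plane(n,px,z):
    o,d=ray(n,px); return o+d*(z-o[2])/d[2]
def pix(n,P):
    c=r.calibration(n); K=c["intrinsics"]; q=Ro.from_euler('xyz',c["attitude"]).as_matrix().T@(np.asarray(P,float)-c["xyz"])
    return K[0,0]*q[0]/-q[2]+K[0,2], K[1,1]*q[1]/q[2]+K[1,2]
E
python3 - <<'E'
from h import *
np.set_printoptions(precision=1,suppress=True)
z=np.load("pics/top0.npz");p=z["p"];d=z["d"]
c=r.calibration("top");R=Ro.from_euler('xyz',c["attitude"]).as_matrix();K=c["intrinsics"]
v,u=np.mgrid[:480,:640]
P=np.stack([(u-K[0,2])/K[0,0],-(v-K[1,2])/K[1,1],-np.ones_like(u)],-1)*d[...,None]@R.T+c["xyz"]
Z=P[...,2]
print("z riser,board,table",np.median(Z[330:350,260:340]),np.median(Z[220:280,370:420]),np.median(Z[420:440,300:400]))
m=(Z>100).astype(np.uint8)
n,l,s,_=cv2.connectedComponentsWithStats(m)
i=l[260,300]; pts=np.argwhere((l==i)&(Z<128))[:,::-1].astype(np.float32)
w=P[(l==i)&(abs(Z-120)<6)][:,:2].astype(np.float32); print("riser",cv2.minAreaRect(w),cv2.boxPoints(cv2.minAreaRect(w)))
hsv=cv2.cvtColor(p,cv2.COLOR_RGB2HSV)
b=((hsv[...,1]>90)&(u>320)&(u<470)&(v>150)&(v<330)).astype(np.uint8); b=cv2.morphologyEx(b,cv2.MORPH_OPEN,np.ones((5,5)))
q=np.argwhere(b)[:,::-1]
w=np.array([plane("top",x,132)[:2] for x in q],np.float32); print("board",cv2.minAreaRect(w),cv2.boxPoints(cv2.minAreaRect(w)))
for x in [(132,194),(447,142),(488,332),(153,388)]: print(plane("top",x,120)[:2])
for x in [(340,187),(431,177),(449,299),(357,311)]: print(plane("top",x,132)[:2])
for lo,hi,n in((195,210,"jarcap"),(230,290,"sauce")):
    w=P[(Z>lo)&(Z<hi)]; print(n,len(w),w.mean(0),w.min(0),w.max(0))
E
```

```text
z riser,board,table 119.33579066140453 131.25743254906723 -0.8128986156227711
riser ((518.9827880859375, 60.63563537597656), (240.64129638671875, 400.7519226074219), 9.270310401916504) [[ 368.   239. ]
 [ 432.5 -156.5]
 [ 670.  -117.7]
 [ 605.5  277.8]]Traceback (most recent call last):
  File "<stdin>", line 16, in <module>
  File "h.py", line 9, in plane
    o,d=ray(n,px); return o+d*(z-o[2])/d[2]
        ~~~^^^^^^
  File "h.py", line 5, in ray
    c=r.calibration(n); K=c["intrinsics"]; u,v=px
ValueError: time passes only in moves, steps and waits
```

```bash
sed -i 's/^def ray/import functools\n@functools.lru_cache\ndef cal(n): return r.calibration(n)\ndef ray/; s/c=r.calibration(n); K/c=cal(n); K/' h.py
cat >> h.py <<'E'
ex=np.array([-.161,.987,0]);ey=np.array([-.987,-.161,0]);O=np.array([551.2,-137.1,0])
def toR(P): q=np.asarray(P,float)-O; return np.array([q@ex,q@ey,q[2]])
def toW(P): return O+P[0]*ex+P[1]*ey+np.array([0,0,P[2]])
E
python3 - <<'E'
from h import *
np.set_printoptions(precision=1,suppress=True)
z=np.load("pics/top0.npz");p=z["p"];d=z["d"]
c=cal("top");R=Ro.from_euler('xyz',c["attitude"]).as_matrix();K=c["intrinsics"]
v,u=np.mgrid[:480,:640]
P=np.stack([(u-K[0,2])/K[0,0],-(v-K[1,2])/K[1,1],-np.ones_like(u)],-1)*d[...,None]@R.T+c["xyz"]
Z=P[...,2]
hsv=cv2.cvtColor(p,cv2.COLOR_RGB2HSV)
b=((hsv[...,1]>90)&(u>320)&(u<470)&(v>150)&(v<330)).astype(np.uint8); b=cv2.morphologyEx(b,cv2.MORPH_OPEN,np.ones((5,5)))
q=np.argwhere(b)[:,::-1]
w=np.array([toR(plane("top",x,132))[:2] for x in q],np.float32); print("board in riser",cv2.minAreaRect(w),cv2.boxPoints(cv2.minAreaRect(w)))
for lo,hi,n in((195,210,"jarcap"),(230,290,"sauce")):
    w=P[(Z>lo)&(Z<hi)]; w=np.array([toR(x) for x in w]); print(n,len(w),np.median(w,0),w.min(0),w.max(0))
E
```

```text
board in riser ((91.85227966308594, -2.6606674194335938), (148.01161193847656, 108.28711700439453), 87.61235046386719) [[ 34.7 -74.3]
 [142.9 -78.9]
 [149.   69. ]
 [ 40.8  73.5]]
jarcap 2123 [312.5 -47.4 204.4] [288.4 -76.7 195. ] [340.5  79.7 209.8]
sauce 2199 [315.9  53.2 246.5] [296.3  26.2 230. ] [346.1  77.  285.6]
```

```bash
cat >> h.py <<'E'
def Rt(zr,yr):  # tool axes from riser-frame z and y vectors
    B=np.c_[ex,ey,[0,0,1]]; z=B@zr; y=B@yr; return np.c_[np.cross(y,z),y,z]
DOWN=Rt([0,0,-1.],[0,1.,0]); HOR=Rt([1.,0,0],[0,1.,0])
def cur():
    s=r.sense(); return s,s["eef_pos"],Ro.from_euler('xyz',s["orientation"]).as_matrix()
def rows(targets,frm=None):
    """targets: [(riser-frame TCP, R)]; prints move numbers relative to pose frm"""
    s,p,R=cur()
    if frm is not None: p,R=toW(frm[0]),frm[1]
    for t,Rg in targets:
        sh=R.T@(toW(t)-p)/1000; w=Ro.from_matrix(R.T@Rg).as_rotvec()/(2*np.pi); print(np.round(sh,4),np.round(w,4))
def st():
    s,p,R=cur(); print("t",s["time_s"],"riser TCP",toR(p).round(1),"z",(np.c_[ex,ey,[0,0,1]].T@R[:,2]).round(3),"y",(np.c_[ex,ey,[0,0,1]].T@R[:,1]).round(3),"F",s["ft_force"].round(1),"j",s["joints"].round(2),"w",round(s["grip_width"],2))
E
python3 - <<'E'
from h import *
c=r.calibration("wrist"); s,p,R=cur(); print("cam in tool",R.T@(c["xyz"]-p)); st(); print(r.tips_ahead)
rows([((toR(p)+[0,0,107]),DOWN),((168,-3,340),DOWN),((168,-3,180),DOWN)])
E
```

```text
cam in tool [ 7.57239362e+01 -1.00650193e-01 -1.52631337e+02]
t 0.1 riser TCP [795.9 271.  232.6] z [-0.002  0.001 -1.   ] y [-0.916  0.402  0.002] F [0.4 0.4 1.3] j [ 1.58  0.39  0.01 -0.   -1.19 -0.26] w 1.0
11.0
[-0.      0.0002 -0.107 ] [ 0.0003 -0.0002  0.1842]
[ 0.5033  0.465  -0.1065] [ 0.0003 -0.0002  0.1842]
[0.5033 0.4647 0.0535] [ 0.0003 -0.0002  0.1842]
```

Request:
send_rows([
  {"dz": -0.107,"gripper": 1},
  {"dz": -0.107},
  {"dz": -0.107},
  {"dx": 0.05,"dy": 0.046,"dz": -0.107,"az": 0.02},
  {"dx": 0.1,"dy": 0.093,"dz": -0.107,"az": 0.04},
  {"dx": 0.15,"dy": 0.139,"dz": -0.107,"az": 0.06},
  {"dx": 0.2,"dy": 0.186,"dz": -0.107,"az": 0.08},
  {"dx": 0.25,"dy": 0.232,"dz": -0.107,"az": 0.1},
  {"dx": 0.3,"dy": 0.279,"dz": -0.107,"az": 0.12},
  {"dx": 0.35,"dy": 0.325,"dz": -0.107,"az": 0.14},
  {"dx": 0.4,"dy": 0.372,"dz": -0.107,"az": 0.16},
  {"dx": 0.45,"dy": 0.418,"dz": -0.107,"az": 0.18},
])

```text
invalid input
```

```bash
python3 - <<'E'
from h import *
st(); rows([((168,-3,340),DOWN),((168,-3,200),DOWN)])
E
```

```text
t 0.1 riser TCP [795.9 271.  232.6] z [-0.002  0.001 -1.   ] y [-0.916  0.402  0.002] F [0.4 0.4 1.3] j [ 1.58  0.39  0.01 -0.   -1.19 -0.26] w 1.0
[ 0.5033  0.465  -0.1065] [ 0.0003 -0.0002  0.1842]
[0.5033 0.4647 0.0335] [ 0.0003 -0.0002  0.1842]
```

Request:
send_rows([
  {"dx": 0,"dy": 0,"dz": -0.107,"ax": 0,"ay": 0,"az": 0,"gripper": 1},
  {"dx": 0,"dy": 0,"dz": -0.107,"ax": 0,"ay": 0,"az": 0,"gripper": 1},
  {"dx": 0,"dy": 0,"dz": -0.107,"ax": 0,"ay": 0,"az": 0,"gripper": 1},
  {"dx": 0.503,"dy": 0.465,"dz": -0.107,"ax": 0,"ay": 0,"az": 0.184,"gripper": 1},
  {"dx": 0.503,"dy": 0.465,"dz": -0.107,"ax": 0,"ay": 0,"az": 0.184,"gripper": 1},
  {"dx": 0.503,"dy": 0.465,"dz": -0.107,"ax": 0,"ay": 0,"az": 0.184,"gripper": 1},
  {"dx": 0.503,"dy": 0.465,"dz": -0.107,"ax": 0,"ay": 0,"az": 0.184,"gripper": 1},
  {"dx": 0.503,"dy": 0.465,"dz": -0.107,"ax": 0,"ay": 0,"az": 0.184,"gripper": 1},
  {"dx": 0.503,"dy": 0.465,"dz": -0.107,"ax": 0,"ay": 0,"az": 0.184,"gripper": 1},
  {"dx": 0.503,"dy": 0.465,"dz": -0.107,"ax": 0,"ay": 0,"az": 0.184,"gripper": 1},
  {"dx": 0.503,"dy": 0.465,"dz": -0.107,"ax": 0,"ay": 0,"az": 0.184,"gripper": 1},
  {"dx": 0.503,"dy": 0.465,"dz": -0.107,"ax": 0,"ay": 0,"az": 0.184,"gripper": 1},
])

```text
time_s: 1.3
eef_pos: [400.0, 225.2, 340.4]
orientation: [-3.141, 0.0, -1.409]
ft_force: [1.3, 1.4, 0.7]
grip_width: 0.998
grip_force: 0.0
```

```bash
python3 - <<'E'
from h import *
st(); rows([((168,-3,340),DOWN),((168,-3,200),DOWN)])
E
```

```text
t 1.3 riser TCP [381.9  90.9 340.4] z [ 0. -0. -1.] y [ 0.  1. -0.] F [1.3 1.4 0.7] j [ 0.87  0.03 -0.18 -0.   -1.36 -0.71] w 1.0
[ 0.2139 -0.0939  0.0004] [-0.      0.0001 -0.    ]
[ 0.2139 -0.0939  0.1404] [-0.      0.0001 -0.    ]
```

Request:
send_rows([
  {"dx": 0.214,"dy": -0.094,"dz": 0,"ax": 0,"ay": 0,"az": 0,"gripper": 1},
  {"dx": 0.214,"dy": -0.094,"dz": 0,"ax": 0,"ay": 0,"az": 0,"gripper": 1},
  {"dx": 0.214,"dy": -0.094,"dz": 0,"ax": 0,"ay": 0,"az": 0,"gripper": 1},
  {"dx": 0.214,"dy": -0.094,"dz": 0,"ax": 0,"ay": 0,"az": 0,"gripper": 1},
  {"dx": 0.214,"dy": -0.094,"dz": 0,"ax": 0,"ay": 0,"az": 0,"gripper": 1},
  {"dx": 0.214,"dy": -0.094,"dz": 0.14,"ax": 0,"ay": 0,"az": 0,"gripper": 1},
  {"dx": 0.214,"dy": -0.094,"dz": 0.14,"ax": 0,"ay": 0,"az": 0,"gripper": 1},
  {"dx": 0.214,"dy": -0.094,"dz": 0.14,"ax": 0,"ay": 0,"az": 0,"gripper": 1},
  {"dx": 0.214,"dy": -0.094,"dz": 0.18,"ax": 0,"ay": 0,"az": 0,"gripper": 1},
  {"dx": 0.214,"dy": -0.094,"dz": 0.18,"ax": 0,"ay": 0,"az": 0,"gripper": 1},
])

```text
time_s: 2.3
eef_pos: [522.8, 30.0, 154.9]
orientation: [3.128, -0.001, -1.409]
ft_force: [-1.0, 0.9, -0.2]
grip_width: 1.0
grip_force: 0.0
```

```bash
python3 - <<'E'
from h import *
st(); rows([((168,-3,136),DOWN),((83,-3,136),DOWN)])
p,d=r.get_image("top"); cv2.imwrite("pics/top1.png",p[:,:,::-1])
E
```

```text
t 2.3 riser TCP [169.5   1.2 154.9] z [-0.001  0.013 -1.   ] y [0.    1.    0.013] F [-1.   0.9 -0.2] j [ 0.37  0.29 -0.34 -0.   -0.95 -0.2 ] w 1.0
[ 0.0015 -0.0044  0.0188] [ 0.0021 -0.0002 -0.0001]
[ 0.0865 -0.0045  0.0189] [ 0.0021 -0.0002 -0.0001]
```

View pics/top1.png

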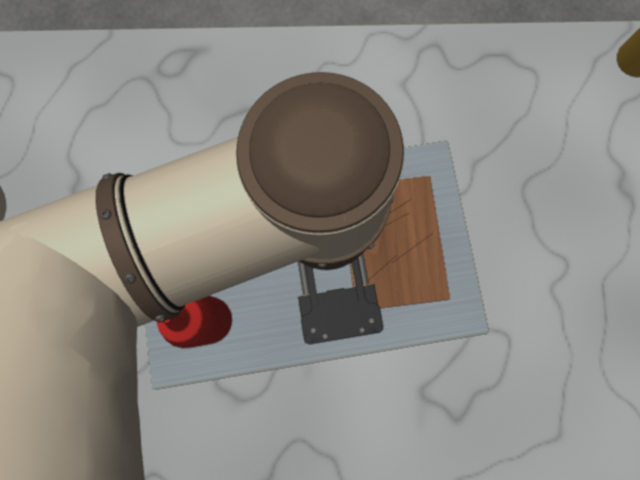

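Request:
send_rows([
  {"dx": 0,"dy": 0,"dz": 0.024,"ax": 0,"ay": 0,"az": 0,"gripper": 1},
  {"dx": 0,"dy": 0,"dz": 0.024,"ax": 0,"ay": 0,"az": 0,"gripper": 1},
  {"dx": 0,"dy": 0,"dz": 0.024,"ax": 0,"ay": 0,"az": 0,"gripper": 1},
  {"dx": 0.006,"dy": 0,"dz": 0.024,"ax": 0,"ay": 0,"az": 0,"gripper": 1},
  {"dx": 0.012,"dy": 0,"dz": 0.024,"ax": 0,"ay": 0,"az": 0,"gripper": 1},
  {"dx": 0.018,"dy": 0,"dz": 0.024,"ax": 0,"ay": 0,"az": 0,"gripper": 1},
  {"dx": 0.024,"dy": 0,"dz": 0.024,"ax": 0,"ay": 0,"az": 0,"gripper": 1},
  {"dx": 0.03,"dy": 0,"dz": 0.024,"ax": 0,"ay": 0,"az": 0,"gripper": 1},
  {"dx": 0.036,"dy": 0,"dz": 0.024,"ax": 0,"ay": 0,"az": 0,"gripper": 1},
  {"dx": 0.042,"dy": 0,"dz": 0.024,"ax": 0,"ay": 0,"az": 0,"gripper": 1},
  {"dx": 0.048,"dy": 0,"dz": 0.024,"ax": 0,"ay": 0,"az": 0,"gripper": 1},
])

```text
time_s: 3.45
eef_pos: [534.9, -16.7, 136.5]
orientation: [3.141, -0.0, -1.408]
ft_force: [0.1, 0.8, 2.0]
grip_width: 0.995
grip_force: 0.5
```

```bash
python3 - <<'E'
from h import *
st(); rows([((82.5,-3,136),DOWN)])
E
```

```text
t 3.45 riser TCP [121.5  -3.3 136.5] z [-0.  0. -1.] y [-0.001  1.     0.   ] F [0.1 0.8 2. ] j [ 0.27  0.33 -0.35  0.   -0.9  -0.11] w 1.0
[0.0389 0.0003 0.0005] [ 0.     -0.      0.0002]
```

Request:
send_rows([
  {"dx": 0.006,"dy": 0,"dz": 0,"ax": 0,"ay": 0,"az": 0,"gripper": 1},
  {"dx": 0.012,"dy": 0,"dz": 0,"ax": 0,"ay": 0,"az": 0,"gripper": 1},
  {"dx": 0.018,"dy": 0,"dz": 0,"ax": 0,"ay": 0,"az": 0,"gripper": 1},
  {"dx": 0.024,"dy": 0,"dz": 0,"ax": 0,"ay": 0,"az": 0,"gripper": 1},
  {"dx": 0.03,"dy": 0,"dz": 0,"ax": 0,"ay": 0,"az": 0,"gripper": 1},
  {"dx": 0.035,"dy": 0,"dz": 0,"ax": 0,"ay": 0,"az": 0,"gripper": 1},
  {"dx": 0.038,"dy": 0,"dz": 0,"ax": 0,"ay": 0,"az": 0,"gripper": 1},
  {"dx": 0.038,"dy": 0,"dz": 0,"ax": 0,"ay": 0,"az": 0,"gripper": 1},
  {"dx": 0.02,"dy": 0,"dz": 0,"ax": 0,"ay": 0,"az": 0,"gripper": 1},
  {"dx": 0.01,"dy": 0,"dz": -0.05,"ax": 0,"ay": 0,"az": 0,"gripper": 1},
  {"dx": 0.01,"dy": 0,"dz": -0.1,"ax": 0,"ay": 0,"az": 0,"gripper": 1},
  {"dx": 0.01,"dy": 0,"dz": -0.15,"ax": 0,"ay": 0,"az": 0,"gripper": 1},
])

```text
time_s: 4.65
eef_pos: [535.9, -25.8, 287.2]
orientation: [3.141, -0.0, -1.407]
ft_force: [1.3, 0.2, -0.4]
grip_width: 1.004
grip_force: 0.0
```

```bash
python3 - <<'E'
from h import *
st(); rows([((60,-3,320),DOWN),((-150,-3,350),DOWN),((-150,-3,300),HOR)])
p,d=r.get_image("scene"); cv2.imwrite("pics/s2.png",p[:,:,::-1])
E
```

```text
t 4.65 riser TCP [112.3  -2.9 287.2] z [-0.     0.001 -1.   ] y [-0.002  1.     0.001] F [ 1.3  0.2 -0.4] j [ 0.25  0.2  -0.12  0.   -1.25 -0.09] w 1.0
[ 0.0523  0.     -0.0327] [ 0.0002 -0.0001  0.0003]
[ 0.2623  0.0005 -0.0626] [ 0.0002 -0.0001  0.0003]
[ 0.2623  0.0004 -0.0126] [ 4.000e-04 -2.501e-01  2.000e-04]
```

View pics/s2.png

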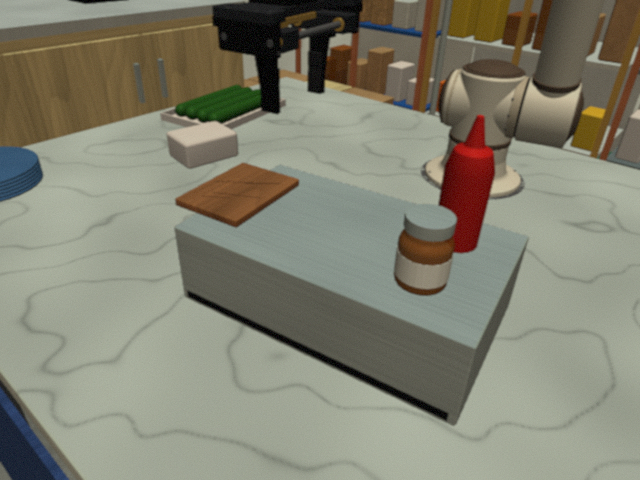

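Picture: the lip now overhangs the bare end (board corners at about (178,200) and (238,222)). Bottle and jar have not moved. Beyond the bare end there is a low block at (203,145) and a tray at (225,105), which the arm has to clear.

Request:
send_rows([
  {"dx": 0.05,"dy": 0,"dz": -0.05,"ax": 0,"ay": 0,"az": 0,"gripper": 1},
  {"dx": 0.262,"dy": 0,"dz": -0.1,"ax": 0,"ay": 0,"az": 0,"gripper": 1},
  {"dx": 0.262,"dy": 0,"dz": -0.1,"ax": 0,"ay": 0,"az": 0,"gripper": 1},
  {"dx": 0.262,"dy": 0,"dz": -0.1,"ax": 0,"ay": 0,"az": 0,"gripper": 1},
  {"dx": 0.262,"dy": 0,"dz": -0.1,"ax": 0,"ay": 0,"az": 0,"gripper": 1},
  {"dx": 0.262,"dy": 0,"dz": -0.1,"ax": 0,"ay": 0,"az": 0,"gripper": 1},
  {"dx": 0.262,"dy": 0,"dz": -0.1,"ax": 0,"ay": -0.1,"az": 0,"gripper": 1},
  {"dx": 0.262,"dy": 0,"dz": -0.1,"ax": 0,"ay": -0.1,"az": 0,"gripper": 1},
  {"dx": 0.262,"dy": 0,"dz": -0.1,"ax": 0,"ay": -0.1,"az": 0,"gripper": 1},
  {"dx": 0.262,"dy": 0,"dz": -0.1,"ax": 0,"ay": -0.1,"az": 0,"gripper": 1},
  {"dx": 0.262,"dy": 0,"dz": -0.1,"ax": 0,"ay": -0.1,"az": 0,"gripper": 1},
  {"dx": 0.262,"dy": 0,"dz": -0.1,"ax": 0,"ay": -0.1,"az": 0,"gripper": 1},
])

```text
time_s: 5.9
eef_pos: [579.0, -286.1, 383.2]
orientation: [3.138, 0.63, -1.412]
ft_force: [-0.5, 0.9, 0.9]
grip_width: 0.996
grip_force: 0.0
```

```bash
python3 - <<'E'
from h import *
st()
for px in [(203,165),(238,150),(170,150),(162,120),(285,102),(200,135)]: print(px,toR(plane("scene",px,0)).round())
H2=Rt([1.,0,0],[0,-1.,0])
rows([((-150,-3,390),HOR),((-150,-3,390),H2)])
E
```

```text
t 5.9 riser TCP [-151.5   -3.5  383.2] z [ 0.589  0.002 -0.808] y [0.001 1.    0.003] F [-0.5  0.9  0.9] j [-0.47  0.6   0.79 -0.58 -2.09  0.42] w 1.0
(203, 165) [-294.  236.    0.]
(238, 150) [-285.  347.    0.]
(170, 150) [-416.  256.    0.]
(162, 120) [-586.  392.    0.]
(285, 102) [-406.  717.    0.]
(200, 135) [-426.  368.    0.]
[-0.0052  0.0005 -0.0046] [ 0.     -0.1498 -0.0005]
[-0.0052  0.0005 -0.0046] [-0.2265 -0.      0.4452]
```

Request:
send_rows([
  {"dx": 0,"dy": 0,"dz": 0,"ax": 0,"ay": -0.15,"az": 0,"gripper": 1},
  {"dx": 0,"dy": 0,"dz": 0,"ax": 0,"ay": -0.15,"az": 0,"gripper": 1},
  {"dx": 0,"dy": 0,"dz": 0,"ax": 0,"ay": -0.15,"az": 0,"gripper": 1},
  {"dx": 0,"dy": 0,"dz": 0,"ax": 0,"ay": -0.15,"az": 0,"gripper": 1},
  {"dx": 0,"dy": 0,"dz": 0,"ax": 0,"ay": -0.15,"az": 0,"gripper": 1},
  {"dx": 0,"dy": 0,"dz": 0,"ax": 0,"ay": -0.15,"az": 0,"gripper": 1},
  {"dx": 0,"dy": 0,"dz": 0,"ax": 0,"ay": -0.15,"az": 0,"gripper": 1},
  {"dx": 0,"dy": 0,"dz": 0,"ax": 0,"ay": -0.15,"az": 0,"gripper": 1},
])

```text
time_s: 6.7
eef_pos: [579.1, -284.0, 383.7]
orientation: [0.991, 1.565, 2.725]
ft_force: [-0.4, -0.8, 0.4]
grip_width: 0.999
grip_force: 0.0
```

```bash
python3 - <<'E'
from h import *
st()
E
```

```text
t 6.7 riser TCP [-149.4   -3.9  383.7] z [1.    0.001 0.003] y [-0.001  1.     0.005] F [-0.4 -0.8  0.4] j [-0.75  0.85  0.88 -1.61 -2.48 -0.05] w 1.0
```

```bash
cat >> h.py <<'E'
f=np.radians(15); T15=Rt([np.cos(f),0,-np.sin(f)],[0,1.,0])
E
python3 - <<'E'
from h import *
for px in [(178,200),(238,222),(299,182)]: print(px,toR(plane("scene",px,132)).round(1))
rows([((-150,-3,383),T15),((-150,-3,101),T15),((-60,-3,101),T15)])
E
```

```text
(178, 200) [-30.8 -78.9 132. ]
(238, 222) [ 75.8 -78.9 132. ]
(299, 182) [ 76.8  62.3 132. ]
[ 0.0007  0.0009 -0.0006] [ 0.0002  0.0421 -0.0007]
[ 0.2827 -0.0004 -0.0014] [ 0.0002  0.0421 -0.0007]
[ 0.283  -0.0005  0.0886] [ 0.0002  0.0421 -0.0007]
```

Request:
send_rows([
  {"dx": 0.05,"dy": 0,"dz": 0,"ax": 0,"ay": 0.042,"az": 0,"gripper": 1},
  {"dx": 0.1,"dy": 0,"dz": 0,"ax": 0,"ay": 0.042,"az": 0,"gripper": 1},
  {"dx": 0.15,"dy": 0,"dz": 0,"ax": 0,"ay": 0.042,"az": 0,"gripper": 1},
  {"dx": 0.18,"dy": 0,"dz": 0,"ax": 0,"ay": 0.042,"az": 0,"gripper": 1},
  {"dx": 0.21,"dy": 0,"dz": 0,"ax": 0,"ay": 0.042,"az": 0,"gripper": 1},
  {"dx": 0.24,"dy": 0,"dz": 0,"ax": 0,"ay": 0.042,"az": 0,"gripper": 1},
  {"dx": 0.24,"dy": 0,"dz": 0,"ax": 0,"ay": 0.042,"az": 0,"gripper": 1},
])

```text
time_s: 7.4
eef_pos: [579.0, -282.1, 142.9]
orientation: [3.122, 1.309, -1.424]
ft_force: [0.4, -0.1, -0.9]
grip_width: 0.997
grip_force: 0.0
```

```bash
python3 - <<'E'
from h import *
st(); rows([((-150,-3,101),T15),((-21,-3,101),T15)])
p,d=r.get_image("scene"); cv2.imwrite("pics/s3.png",p[:,:,::-1])
E
```

```text
t 7.4 riser TCP [-147.6   -4.   142.9] z [ 0.966  0.005 -0.259] y [-0.004  1.     0.005] F [ 0.4 -0.1 -0.9] j [-0.63  0.99  0.7  -0.99 -2.2   0.59] w 1.0
[0.0411 0.0009 0.0085] [ 0.0008  0.     -0.0006]
[0.0077 0.0003 0.1332] [ 0.0008  0.     -0.0006]
```

View pics/s3.png

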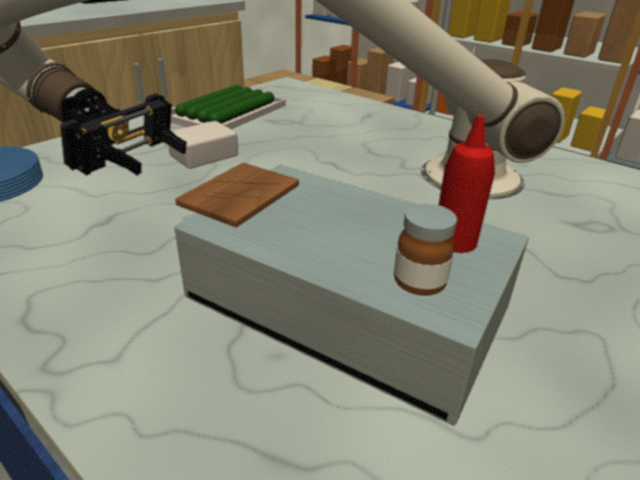

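Picture: the gripper is tilted below and outside the lip, fingers at about (135,165) and (180,145), and pointing at the riser. Nothing is in the way.

Request:
send_rows([
  {"dx": 0.041,"dy": 0.001,"dz": 0.008,"ax": 0,"ay": 0,"az": 0,"gripper": 1},
  {"dx": 0.041,"dy": 0.001,"dz": 0.008,"ax": 0,"ay": 0,"az": 0,"gripper": 1},
  {"dx": 0.041,"dy": 0.001,"dz": 0.008,"ax": 0,"ay": 0,"az": 0,"gripper": 1},
  {"dx": 0.03,"dy": 0.001,"dz": 0.05,"ax": 0,"ay": 0,"az": 0,"gripper": 1},
  {"dx": 0.019,"dy": 0,"dz": 0.09,"ax": 0,"ay": 0,"az": 0,"gripper": 1},
  {"dx": 0.0105,"dy": 0,"dz": 0.12,"ax": 0,"ay": 0,"az": 0,"gripper": 1},
  {"dx": 0.0105,"dy": 0,"dz": 0.12,"ax": 0,"ay": 0,"az": 0,"gripper": 1},
  {"dx": 0.0105,"dy": 0,"dz": 0.12,"ax": 0,"ay": 0,"az": 0,"gripper": 1},
])

```text
time_s: 8.25
eef_pos: [561.5, -173.1, 107.3]
orientation: [-3.126, 1.303, -1.391]
ft_force: [-0.0, 0.1, 0.9]
grip_width: 1.0
grip_force: 0.0
```

```bash
python3 - <<'E'
from h import *
st()
p,d=r.get_image("scene"); cv2.imwrite("pics/s4.png",cv2.resize(p[80:320,60:380,::-1],None,fx=2,fy=2))
E
```

```text
t 8.25 riser TCP [-37.2  -4.4 107.3] z [ 0.964  0.002 -0.265] y [-0.003  1.    -0.004] F [-0.   0.1  0.9] j [-0.52  0.92  0.41 -0.96 -1.99  0.74] w 1.0
```

View pics/s4.png

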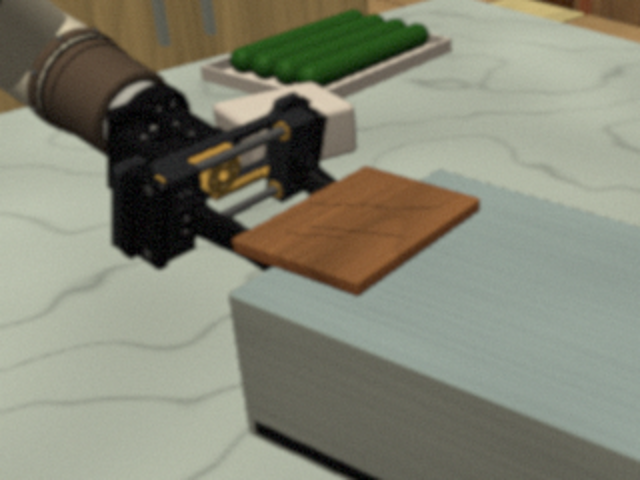

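Picture: both fingers are just below and outside the lip, with the left finger tip at crop (270,262). The clearance looks fine.

```bash
python3 - <<'E'
from h import *
def C(t,R=82): t=np.radians(t); return np.array([74-R*np.cos(t)-13.1,-3,120+R*np.sin(t)-6.3])
rows([((-29,-3,104.5),T15),((-21,-3,104.5),T15)]+[(C(t),T15) for t in range(0,116,5)])
E
```

```text
[-0.0004  0.0012  0.0092] [ 0.0001 -0.0009  0.0007]
[-0.0025  0.0012  0.0169] [ 0.0001 -0.0009  0.0007]
[-0.0113  0.0012  0.0143] [ 0.0001 -0.0009  0.0007]
[-0.0183  0.0011  0.0128] [ 0.0001 -0.0009  0.0007]
[-0.0254  0.0011  0.0118] [ 0.0001 -0.0009  0.0007]
[-0.0325  0.0011  0.0114] [ 0.0001 -0.0009  0.0007]
[-0.0397  0.001   0.0117] [ 0.0001 -0.0009  0.0007]
[-0.0468  0.001   0.0126] [ 0.0001 -0.0009  0.0007]
[-0.0538  0.001   0.0141] [ 0.0001 -0.0009  0.0007]
[-0.0606  0.0009  0.0162] [ 0.0001 -0.0009  0.0007]
[-0.0672  0.0009  0.0189] [ 0.0001 -0.0009  0.0007]
[-0.0736  0.0009  0.0222] [ 0.0001 -0.0009  0.0007]
[-0.0797  0.0009  0.026 ] [ 0.0001 -0.0009  0.0007]
[-0.0854  0.0008  0.0303] [ 0.0001 -0.0009  0.0007]
[-0.0907  0.0008  0.0351] [ 0.0001 -0.0009  0.0007]
[-0.0955  0.0008  0.0403] [ 0.0001 -0.0009  0.0007]
[-0.0999  0.0008  0.046 ] [ 0.0001 -0.0009  0.0007]
[-0.1038  0.0007  0.052 ] [ 0.0001 -0.0009  0.0007]
[-0.1071  0.0007  0.0583] [ 0.0001 -0.0009  0.0007]
[-0.1099  0.0007  0.0649] [ 0.0001 -0.0009  0.0007]
[-0.1121  0.0007  0.0717] [ 0.0001 -0.0009  0.0007]
[-0.1137  0.0007  0.0787] [ 0.0001 -0.0009  0.0007]
[-0.1147  0.0007  0.0858] [ 0.0001 -0.0009  0.0007]
[-0.115   0.0007  0.0929] [ 0.0001 -0.0009  0.0007]
[-0.1147  0.0007  0.1001] [ 0.0001 -0.0009  0.0007]
[-0.1139  0.0007  0.1072] [ 0.0001 -0.0009  0.0007]
```

Request:
send_rows([
  {"dx": 0,"dy": 0.001,"dz": 0.009,"ax": 0,"ay": 0,"az": 0,"gripper": 1},
  {"dx": -0.002,"dy": 0.001,"dz": 0.016,"ax": 0,"ay": 0,"az": 0,"gripper": 1},
  {"dx": -0.002,"dy": 0.001,"dz": 0.016,"ax": 0,"ay": 0,"az": 0,"gripper": 1},
  {"dx": -0.0065,"dy": 0.001,"dz": 0.015,"ax": 0,"ay": 0,"az": 0,"gripper": 1},
  {"dx": -0.0113,"dy": 0.001,"dz": 0.0143,"ax": 0,"ay": 0,"az": 0,"gripper": 1},
  {"dx": -0.0183,"dy": 0.001,"dz": 0.0128,"ax": 0,"ay": 0,"az": 0,"gripper": 1},
  {"dx": -0.0254,"dy": 0.001,"dz": 0.0118,"ax": 0,"ay": 0,"az": 0,"gripper": 1},
  {"dx": -0.0325,"dy": 0.001,"dz": 0.0114,"ax": 0,"ay": 0,"az": 0,"gripper": 1},
  {"dx": -0.0397,"dy": 0.001,"dz": 0.0117,"ax": 0,"ay": 0,"az": 0,"gripper": 1},
  {"dx": -0.0468,"dy": 0.001,"dz": 0.0126,"ax": 0,"ay": 0,"az": 0,"gripper": 1},
  {"dx": -0.0538,"dy": 0.001,"dz": 0.0141,"ax": 0,"ay": 0,"az": 0,"gripper": 1},
  {"dx": -0.0538,"dy": 0.001,"dz": 0.0141,"ax": 0,"ay": 0,"az": 0,"gripper": 1},
])

```text
time_s: 9.5
eef_pos: [555.3, -145.6, 153.7]
orientation: [-3.135, 1.306, -1.401]
ft_force: [-0.4, -0.7, -0.6]
grip_width: 1.006
grip_force: 0.4
```

```bash
python3 - <<'E'
from h import *
st()
p,d=r.get_image("scene"); cv2.imwrite("pics/s5.png",cv2.resize(p[60:300,60:380,::-1],None,fx=2,fy=2))
def C(t,R=82): t=np.radians(t); return np.array([74-R*np.cos(t)-13.1,-3,120+R*np.sin(t)-6.3])
rows([(C(t),T15) for t in range(30,121,6)])
E
```

```text
t 9.5 riser TCP [ -9.   -2.6 153.7] z [ 0.965  0.001 -0.262] y [-0.002  1.    -0.002] F [-0.4 -0.7 -0.6] j [-0.5   0.83  0.36 -0.99 -1.99  0.69] w 1.01
[-0.0013 -0.0005 -0.0014] [ 0.0002 -0.0004  0.0002]
[-0.0095 -0.0005  0.0012] [ 0.0002 -0.0004  0.0002]
[-0.0173 -0.0005  0.0047] [ 0.0002 -0.0004  0.0002]
[-0.0248 -0.0005  0.009 ] [ 0.0002 -0.0004  0.0002]
[-0.0317 -0.0005  0.014 ] [ 0.0002 -0.0004  0.0002]
[-0.0381 -0.0005  0.0197] [ 0.0002 -0.0004  0.0002]
[-0.0439 -0.0006  0.0261] [ 0.0002 -0.0004  0.0002]
[-0.049  -0.0006  0.033 ] [ 0.0002 -0.0004  0.0002]
[-0.0533 -0.0006  0.0404] [ 0.0002 -0.0004  0.0002]
[-0.0568 -0.0006  0.0483] [ 0.0002 -0.0004  0.0002]
[-0.0595 -0.0006  0.0564] [ 0.0002 -0.0004  0.0002]
[-0.0613 -0.0006  0.0648] [ 0.0002 -0.0004  0.0002]
[-0.0622 -0.0006  0.0733] [ 0.0002 -0.0004  0.0002]
[-0.0622 -0.0006  0.0819] [ 0.0002 -0.0004  0.0002]
[-0.0614 -0.0007  0.0905] [ 0.0002 -0.0004  0.0002]
[-0.0596 -0.0007  0.0989] [ 0.0002 -0.0004  0.0002]
```

View pics/s5.png

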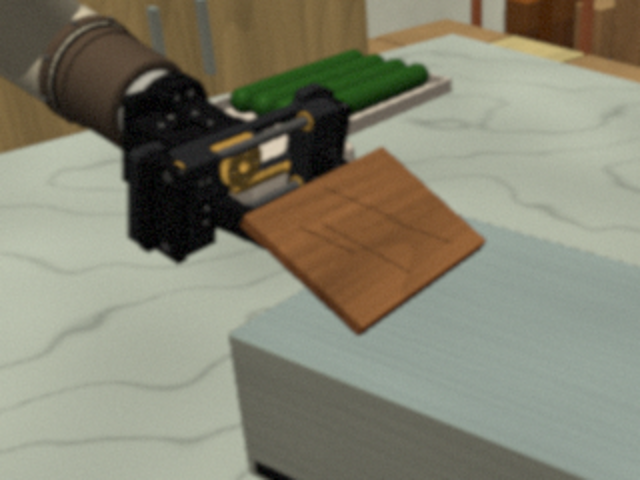

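Picture: the board is tilted up about 30° on the fingers. Its heel is still on the riser, with the heel corner at crop (360,330), so I'll keep going along the arc.

Request:
send_rows([
  {"dx": -0.0095,"dy": 0,"dz": 0.0012,"ax": 0,"ay": 0,"az": 0,"gripper": 1},
  {"dx": -0.0173,"dy": 0,"dz": 0.0047,"ax": 0,"ay": 0,"az": 0,"gripper": 1},
  {"dx": -0.0248,"dy": 0,"dz": 0.009,"ax": 0,"ay": 0,"az": 0,"gripper": 1},
  {"dx": -0.0317,"dy": 0,"dz": 0.014,"ax": 0,"ay": 0,"az": 0,"gripper": 1},
  {"dx": -0.0381,"dy": 0,"dz": 0.0197,"ax": 0,"ay": 0,"az": 0,"gripper": 1},
  {"dx": -0.0439,"dy": 0,"dz": 0.0261,"ax": 0,"ay": 0,"az": 0,"gripper": 1},
  {"dx": -0.0464,"dy": 0,"dz": 0.0295,"ax": 0,"ay": 0,"az": 0,"gripper": 1},
  {"dx": -0.049,"dy": 0,"dz": 0.033,"ax": 0,"ay": 0,"az": 0,"gripper": 1},
  {"dx": -0.049,"dy": 0,"dz": 0.033,"ax": 0,"ay": 0,"az": 0,"gripper": 1},
])

```text
time_s: 10.45
eef_pos: [547.8, -101.3, 191.4]
orientation: [-3.141, 1.307, -1.407]
ft_force: [0.2, -0.2, 0.1]
grip_width: 1.002
grip_force: 0.1
```

```bash
python3 - <<'E'
from h import *
st()
p,d=r.get_image("scene"); cv2.imwrite("pics/s6.png",cv2.resize(p[60:300,60:380,::-1],None,fx=2,fy=2))
def C(t,R=82): t=np.radians(t); return np.array([74-R*np.cos(t)-13.1,-3,120+R*np.sin(t)-6.3])
rows([(C(t),T15) for t in range(72,127,6)])
E
```

```text
t 10.45 riser TCP [ 35.9  -2.5 191.4] z [ 0.965  0.002 -0.261] y [-0.002  1.    -0.   ] F [ 0.2 -0.2  0.1] j [-0.45  0.74  0.29 -1.02 -1.97  0.65] w 1.0
[-0.0005 -0.0006 -0.0002] [ 0.0002 -0.0003  0.    ]
[-0.0049 -0.0006  0.0073] [ 0.0002 -0.0003  0.    ]
[-0.0084 -0.0006  0.0151] [ 0.0002 -0.0003  0.    ]
[-0.011  -0.0006  0.0233] [ 0.0002 -0.0003  0.    ]
[-0.0128 -0.0006  0.0316] [ 0.0002 -0.0003  0.    ]
[-0.0137 -0.0006  0.0402] [ 0.0002 -0.0003  0.    ]
[-0.0138 -0.0007  0.0488] [ 0.0002 -0.0003  0.    ]
[-0.0129 -0.0007  0.0573] [ 0.0002 -0.0003  0.    ]
[-0.0111 -0.0007  0.0657] [ 0.0002 -0.0003  0.    ]
[-0.0085 -0.0007  0.0739] [ 0.0002 -0.0003  0.    ]
```

View pics/s6.png

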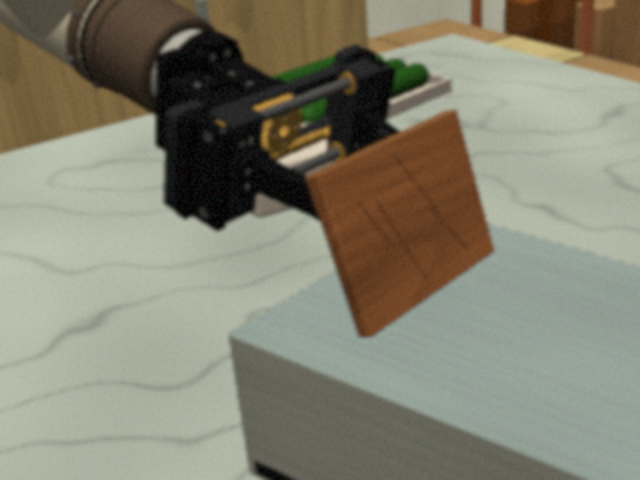

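Picture: the board is at about 70° and the heel is still holding, with its corner at crop (362,335). Next I push past upright.

Request:
send_rows([
  {"dx": -0.0049,"dy": 0,"dz": 0.0073,"ax": 0,"ay": 0,"az": 0,"gripper": 1},
  {"dx": -0.0084,"dy": 0,"dz": 0.0151,"ax": 0,"ay": 0,"az": 0,"gripper": 1},
  {"dx": -0.0097,"dy": 0,"dz": 0.019,"ax": 0,"ay": 0,"az": 0,"gripper": 1},
  {"dx": -0.011,"dy": 0,"dz": 0.0233,"ax": 0,"ay": 0,"az": 0,"gripper": 1},
  {"dx": -0.012,"dy": 0,"dz": 0.0275,"ax": 0,"ay": 0,"az": 0,"gripper": 1},
  {"dx": -0.0128,"dy": 0,"dz": 0.0316,"ax": 0,"ay": 0,"az": 0,"gripper": 1},
  {"dx": -0.0133,"dy": 0,"dz": 0.036,"ax": 0,"ay": 0,"az": 0,"gripper": 1},
  {"dx": -0.0137,"dy": 0,"dz": 0.04,"ax": 0,"ay": 0,"az": 0,"gripper": 1},
  {"dx": -0.0138,"dy": 0,"dz": 0.0445,"ax": 0,"ay": 0,"az": 0,"gripper": 1},
  {"dx": -0.0138,"dy": 0,"dz": 0.0488,"ax": 0,"ay": 0,"az": 0,"gripper": 1},
  {"dx": -0.0138,"dy": 0,"dz": 0.0488,"ax": 0,"ay": 0,"az": 0,"gripper": 1},
  {"dx": -0.0138,"dy": 0,"dz": 0.0488,"ax": 0,"ay": 0,"az": 0,"gripper": 1},
])

```text
time_s: 11.7
eef_pos: [539.6, -51.7, 191.7]
orientation: [3.141, 1.307, -1.408]
ft_force: [-0.1, -0.4, -0.1]
grip_width: 1.001
grip_force: 0.0
```

```bash
python3 - <<'E'
from h import *
st()
p,d=r.get_image("scene"); cv2.imwrite("pics/s7.png",p[:,:,::-1])
E
```

```text
t 11.7 riser TCP [ 86.1  -2.3 191.7] z [ 0.965  0.001 -0.261] y [-0.001  1.     0.   ] F [-0.1 -0.4 -0.1] j [-0.4   0.7   0.2  -1.04 -1.9   0.67] w 1.0
```

View pics/s7.png

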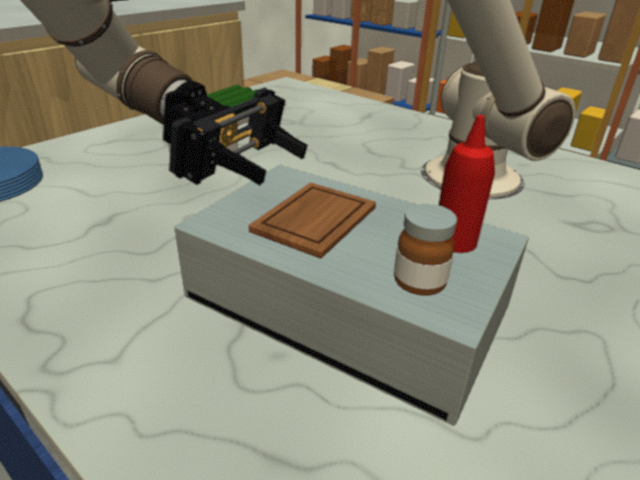

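Picture: the board lies flat with its groove up, corners near (250,225), (320,252), (375,205) and (313,185). Bottle and jar have not moved. I'll back the arm off, then check and hand in.

Request:
send_rows([
  {"dx": -0.03,"dy": 0,"dz": -0.03,"ax": 0,"ay": 0,"az": 0,"gripper": 1},
  {"dx": -0.06,"dy": 0,"dz": -0.06,"ax": 0,"ay": 0,"az": 0,"gripper": 1},
  {"dx": -0.06,"dy": 0,"dz": -0.08,"ax": 0,"ay": 0,"az": 0,"gripper": 1},
  {"dx": -0.06,"dy": 0,"dz": -0.08,"ax": 0,"ay": 0,"az": 0,"gripper": 1},
  {"dx": -0.06,"dy": 0,"dz": -0.08,"ax": 0,"ay": 0,"az": 0,"gripper": 1},
])

```text
time_s: 12.25
eef_pos: [549.5, -112.6, 270.1]
orientation: [3.14, 1.308, -1.411]
ft_force: [0.1, 1.4, -0.3]
grip_width: 0.997
grip_force: 0.0
```

```bash
python3 - <<'E'
from h import *
st()
for px in [(250,225),(320,252),(375,205),(313,185)]: print(toR(plane("scene",px,132)).round())
print(r.hand_in())
E
```

```text
t 12.25 riser TCP [ 24.4  -2.3 270.1] z [ 0.966  0.    -0.26 ] y [-0.  1.  0.] F [ 0.1  1.4 -0.3] j [-0.48  0.66  0.37 -1.08 -2.07  0.51] w 1.0
[ 93. -76. 132.]
[200. -79. 132.]
[203.  62. 132.]
[ 99.  66. 132.]
the job is handed in; nothing more can be done
None
```

The board is turned over and lies flat, groove side up, wholly on the riser; the bottle and jar are where they were, and I handed the job in at about 12 s (no verdict was returned).

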